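Clear the jig and hold a device case in its corner

TASK

The blue metal case has to be held steady in the repair jig so that its lid screws can be driven. First take the bit block off the jig and set it upright in the green tray; then slide the case fully home into the jig's corner, one long side flat against the aluminium fence and its end up against the orange stop block, and press it firmly (some 15 N), best with the fingers in one slanting push on its bevelled long edge, so that it bears against the fence and down on the bed at the same time. Finish while still pressing - do not let go - and leave the multimeter, the screw pot and the screwdriver where they are.

Things in the scene. Friction and masses are not known exactly. Their poses are not given: they have to be found in the camera images.
- jig: Grey bed plate of the repair jig, fixed to the bench, 270 (x) x 260 (y) x 12 mm thick. Origin: centre of its underside, on the bench; the bed's top is at z = 12 mm. Its +x points from the free edge (robot side) to the fence; its y runs along the fence. Smooth slippery plastic (friction about 0.2).
- fence: Aluminium fence bar, fixed on the bed along its +x edge: 20 (x) x 260 (y) x 30 mm high. Origin: centre of its underside, on the bed's top, at jig x = +120 mm, y = 0; same axes as the jig. Its working face looks to -x and lies at jig x = +110 mm.
- stop: Orange stop block, fixed on the bed with one end against the fence: 70 (x) x 30 (y) x 30 mm high. Origin: centre of its underside, on the bed's top, at jig x = +75 mm; same axes as the jig. Its working face looks to jig -y and lies 15 mm from its origin. It and the fence form the corner. Its place along the fence varies.
- case: Blue case, black ends, loose on the bed, 60 (x) x 100 (y) x 40 mm high, 0.28-0.52 kg. Origin: centre of its underside; y is its long axis, at first within 12 deg of jig y. Long sides upright to 22 mm, then bevelled inward at 45 deg to a flat top 24 mm wide; bevel middle: 21 mm off the centre line, 31 mm high. Home: origin 30 mm from the fence face, 50 mm from the stop face. Press the robot-side bevel.
- bit_block: Obstacle: small black block with a yellow band and two rows of steel bits standing in its top, loose on the bed between the case and the fence; 24 (x) x 64 (y) x 22 mm high plus bits 8 mm more (look only), 0.09 kg. Origin: centre of its underside, z up through the bits. Grasp it across its 24 mm width.
- tray: Open green plastic tray, fixed on the bench to the left or right of the jig, 170 (x) x 120 (y) x 30 mm high, walls and floor 4 mm thick. Origin: centre of its underside; inner floor at z = 4 mm. The bit block must stand in it, bits up.
- meter: Bystander: grey multimeter lying on the bench on the other side of the jig from the tray, 150 (x) x 78 (y) x 32 mm high (dial to 41 mm). Origin: centre of its underside.
- pot: Bystander: small whitish screw pot with a white lid, 48 mm across, 50 mm high, on the bench beside the fence. Origin: centre of its underside.
- driver: Bystander: small screwdriver with a blue handle 75 x 16 x 16 mm and a thin steel shaft, 150 mm long over all, lying on the bench beside the fence. Origin: underside, 8 mm behind the handle's front end; x points to the tip.
Things that resemble listed ones, but are neither listed nor needed, are in the scene too. Of the things that look like the bit_block, the smallest one is meant.

How it is judged:
By the outcome, as a careful person would: the job done as asked, in the order asked, and still so for the second after the job is handed in, while the arm keeps its last pose, push and grip.
It also fails if it takes over 67 s, if anything falls off the work surface, if the arm or the gripper's body presses on something with over 40 N, if the wrist force passes 120 N, or if a joint passes its speed limit or range.

ROBOT

A 6-joint arm with a two-finger parallel gripper is mounted at the origin on the work surface. World frame = base frame: x ahead of the robot, y to its left, z up, the work surface at z = 0. Lengths are in m, angles in rad, forces in N, time in s.
With the tool pointing down it reaches from about 0.3 to 0.875 m from the base axis. Payload 6.4 kg.
Tool frame: the origin (TCP) lies at the very end of the fingers, on their centre line; the grasp point (between the pads) lies grip_point_offset behind it (grip_point_offset is the distance from the TCP to the grasp point, in m); y points along the fingers, x is the direction in which the jaws open and shut, and the axes are right-handed (so a half turn about y gives the same grasp; the last joint's range is limited). The gripper opens to 85 mm and grips with 20 to 120 N. Pads are 22 mm wide; open, the fingers measure 114 mm over their backs; the gripper's body (76 mm by 85 mm) begins 54 mm behind the grasp point. The pads swing forward as they close: fully open they stand 13 mm farther back than shut.
Start: joints at [0.923, 0.181, 1.607, -0, 1.354, -0.206], TCP at [0.246, 0.52, 0.231] pointing down, gripper open.
Joint ranges: [-2.99, 2.99], [-0.89, 2.07], [0.3, 2.58], [-1.14, 4.28], [0, 2.63], [-3.12, 3.12]. Speed limits (rad/s): [2.57, 2.57, 3.01, 3.14, 3.14, 3.14].

INTERFACE

Orientations are given as a unit quaternion [w, x, y, z].
In Python, from bench import get_obs, camera, camera_model, hand_in, grip_point_offset gives the robot as it stands.
- The arm moves only by the shell command python3 -m jog 'ROWS'. ROWS is JSON, a list of rows, each a list of 7 numbers: the shift along the tool's x, y, z in mm, then the turn, a rotation vector about the tool's x, y, z in degrees, then the gripper's target within -1 to 1 (shut at 1, half-way at 0, fully open at -1). In form: [[x, y, z, ax, ay, az, grip], ...]. A call has 1 to 8 rows; each row shifts and turns the commanded pose from where the row before left it, along the tool's axes as they then stand; what a row does not reach is not made up. A row lasts 1/12 s, in which the tool goes at most 41.7 mm and 7.16 degrees, less where a joint would pass 70% of its speed; a pose out of reach is approached as far as the arm can. A call is refused whole if a number of a shift passes 41.7 or a number of a turn 7.16, either way. A call with a gripper value outside its range is refused whole. The fingers move at their own pace and stop on an object; the grip force is fixed at half the most. Time passes only in rows, so rows that do not move let the fingers close. It gives the time, the measured TCP pose, the force and the opening at its end, in the units of the state.
- get_obs(): the state, without advancing time (a new reading comes with each control period).
- camera(name): name is "side" or "top"; returns the picture (384x512x3 uint8, blue, green, red); there is no depth.
- camera_model(name): a dict with "K" (3x3 intrinsics, pixels), "distortion" ([k1, k2, p1, p2, k3] as OpenCV has them; the pictures are not rectified), "pose" (4x4, takes a point from camera to world coordinates). Camera axes: x right, y down, z forward; pixel columns grow to the right and rows downward; lengths in m; the calibration is good to about 2 mm. A picture is of the moment at which its call begins. camera_model takes no time and is no camera call.
- hand_in(): hands the job in, once; it reports no verdict.
The state is a dict: "time_s": time; "q": joint angles; "dq": joint speeds; "joint_efforts": joint torques, N m; "eef_pos": TCP position; "eef_rot": TCP orientation; "wrist_force": force on the tool from outside, world axes, zero at the start; "torque": the same for the moment, N m; "opening": opening from 0.0 (shut) to 1.0 (fully open).
Only numpy, scipy, OpenCV 4.12 (cv2) and the standard library are available. Lean on these libraries where they do the work, as an engineer would, in place of code of your own. Each camera call takes 0.05 s, during which the arm holds its last target.

## Working session

There is one attempt and no reset: what is moved stays moved. The work goes in short steps, Python scripts to look and compute and a shell command to move; the robot and the scene stay as the last step left them, time stands still between calls to the robot, and variables do not carry over. Pictures are saved under pics/ and viewed, and the job is handed in when it is done.

```bash
ls; mkdir -p pics
python3 - <<'E'
from bench import *
import cv2,numpy as np
print(get_obs(), grip_point_offset)
for n in("top","side"):
    im=camera(n); cv2.imwrite(f"pics/{n}0.png",im)
    m=camera_model(n); print(n,m)
E
```

```text
pics
{'time_s': 0.0, 'q': array([ 9.22722151e-01,  1.81525561e-01,  1.60801805e+00,  3.30427193e-05,
        1.35378931e+00, -2.06306274e-01]), 'dq': array([ 0.00175546, -0.00020674,  0.00077775, -0.00076882, -0.00133628,
        0.00118372]), 'joint_efforts': array([-1.71003771e-04, -4.44881094e+01, -3.51334262e+01, -3.60197037e-04,
        8.89750459e-03, -4.19850480e-06]), 'eef_pos': array([0.24547268, 0.51936009, 0.230388  ]), 'eef_rot': array([-0.59719427,  0.59760433,  0.37772349, -0.37888394]), 'wrist_force': array([-0.2829231 , -0.39413006, -0.24958475]), 'torque': array([-0.02503516,  0.02084592, -0.00986403]), 'opening': 1.0007674963042223} 0.0187
top {'K': array([[498.72991806,   0.        , 260.33893491],
       [  0.        , 498.72991806, 200.20001555],
       [  0.        ,   0.        ,   1.        ]]), 'distortion': array([-0.17103477,  0.        ,  0.        ,  0.        ,  0.        ]), 'pose': array([[ 0.02404668, -0.99823082,  0.05437828,  0.51056222],
       [-0.99967209, -0.02353124,  0.01009922, -0.00258948],
       [-0.00880177, -0.0546033 , -0.99846933,  1.1562405 ],
       [ 0.        ,  0.        ,  0.        ,  1.        ]])}
side {'K': array([[441.44664649,   0.        , 244.85164408],
       [  0.        , 441.44664649, 190.12021313],
       [  0.        ,   0.        ,   1.        ]]), 'distortion': array([-0.11955422,  0.        ,  0.        ,  0.        ,  0.        ]), 'pose': array([[ 0.93078136, -0.18583826,  0.31481773,  0.21607733],
       [-0.36534089, -0.50375383,  0.78278868, -0.96343526],
       [ 0.01311855, -0.8436209 , -0.53677899,  0.7000789 ],
       [ 0.        ,  0.        ,  0.        ,  1.        ]])}
```

View pics/top0.png

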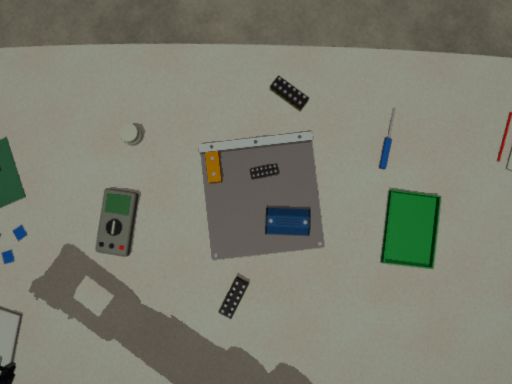

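View pics/side0.png

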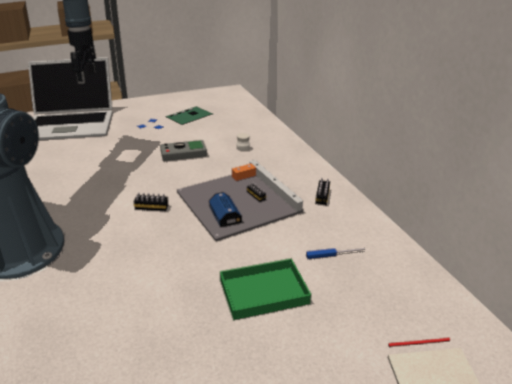

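Top view: three bit-block look-alikes, at (264,171) on the bed between case and fence, at (289,92) beyond the fence (larger), and at (234,296) on the robot side (larger). The description picks the smallest, at (264,171). The case is at (288,221), stop at (213,166), tray at (411,228), meter at (117,221), pot at (131,133) and driver at (387,145). Next is a close crop to check the choice.

```bash
cat > h.py <<'E'
import cv2,numpy as np
from bench import *
def ray(n,px):
    m=camera_model(n); p=cv2.undistortPoints(np.float64(px).reshape(-1,1,2),m["K"],m["distortion"]).reshape(-1,2)
    d=np.c_[p,np.ones(len(p))]@m["pose"][:3,:3].T
    return m["pose"][:3,3],d
def onz(n,px,z):
    o,d=ray(n,px); t=(z-o[2])/d[:,2]; return o+d*t[:,None]
def proj(n,P):
    m=camera_model(n); T=np.linalg.inv(m["pose"]); P=np.float64(P).reshape(-1,3)
    return cv2.projectPoints(P,cv2.Rodrigues(T[:3,:3])[0],T[:3,3],m["K"],m["distortion"])[0].reshape(-1,2)
def crop(im,x0,y0,x1,y1,s,f):
    cv2.imwrite(f,cv2.resize(im[y0:y1,x0:x1],None,fx=s,fy=s,interpolation=cv2.INTER_CUBIC))
E
python3 - <<'E'
from h import *
t=cv2.imread("pics/top0.png"); s=cv2.imread("pics/side0.png")
crop(t,190,120,335,265,4,"pics/t1.png"); crop(s,170,155,310,240,5,"pics/s1.png")
E
```

```text
(no output)
```

View pics/t1.png

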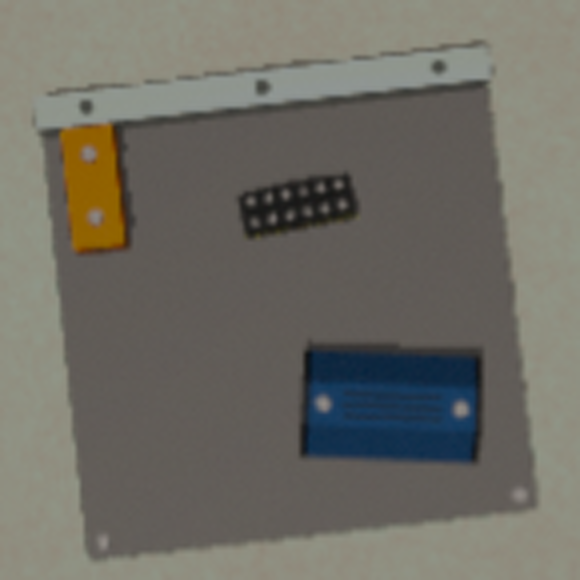

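View pics/s1.png

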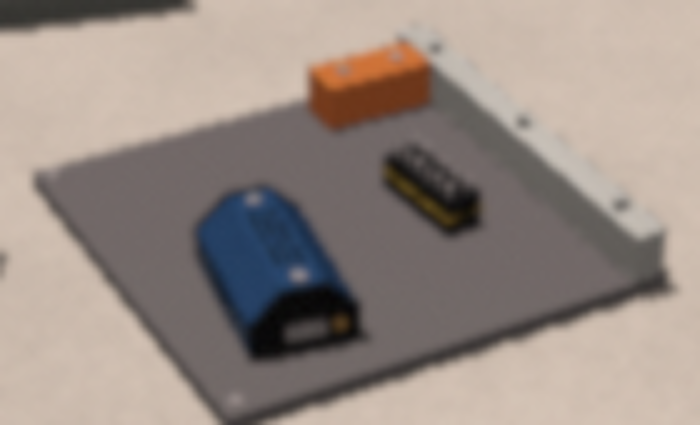

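The crop confirms it: the two-row bit block with a yellow band sits at about (264,171), smaller than the other two. Now measuring.

```bash
cat > meas.py <<'E'
from h import *
import sys
def rect(mask,z,name,n="top"):
    cs,_=cv2.findContours(mask.astype(np.uint8),cv2.RETR_EXTERNAL,cv2.CHAIN_APPROX_NONE)
    c=max(cs,key=cv2.contourArea); P=onz(n,c.reshape(-1,2),z)
    (cx,cy),(w,h),a=cv2.minAreaRect((P[:,:2]*1000).astype(np.float32))
    if w<h: w,h,a=h,w,a+90
    print(name,"c",round(cx,1),round(cy,1),"size",round(w,1),round(h,1),"long dir deg",round(((a+90)%180)-90,2),"px",c.reshape(-1,2).mean(0).round(1))
    return cx,cy,a
if __name__=="__main__":
    t=cv2.imread(sys.argv[1]); b,g,r=[t[...,i].astype(int) for i in range(3)]
    hsv=cv2.cvtColor(t,cv2.COLOR_BGR2HSV).astype(int)
    H,S,V=hsv[...,0],hsv[...,1],hsv[...,2]
    yy,xx=np.mgrid[:384,:512]; roi=(xx>200)&(xx<328)&(yy>128)&(yy<262)
    rect(roi&(S>120)&(H>8)&(H<28)&(V>90),.042,"stop(top)")
    rect(roi&(S>90)&(H>95)&(H<125),.025,"case blue(z25)")
    rect(roi&(V<62)&(yy<200)&(yy>155),.034,"block")
    rect((S>110)&(H>45)&(H<75)&(xx>370),.030,"tray rim")
    m=roi&(V>125)&(S<40)&(yy<165); m=cv2.morphologyEx(m.astype(np.uint8),cv2.MORPH_CLOSE,np.ones((5,5)))
    rect(m,.042,"fence")
    print("V samples",V[195,240],V[171,264],V[221,288],V[140,230],S[140,230],V[100,230],S[100,230])
E
python3 meas.py pics/top0.png
```

```text
stop(top) c 645.0 118.1 size 70.5 30.2 long dir deg 7.74 px [212.6 166.5]
case blue(z25) c 526.2 -54.1 size 96.7 59.2 long dir deg 88.47 px [287.2 221. ]
block c 638.8 2.3 size 64.8 27.1 long dir deg -75.6 px [264.2 170.7]
tray rim c 514.8 -337.4 size 168.2 122.6 long dir deg -5.71 px [410.9 228.9]
fence c 693.2 3.5 size 286.0 80.1 long dir deg -88.7 px [269.7 139.9]
V samples 95 28 73 116 20 144 25
```

```bash
cat > edges.py <<'E'
from h import *
# subpixel edge fit along segment p->q: largest gradient of given sign in perpendicular profile
def edge(im,p,q,z,sign,w=6,n=40,name="",cam="top"):
    g=cv2.GaussianBlur(cv2.cvtColor(im,cv2.COLOR_BGR2GRAY),(0,0),.7).astype(np.float32)
    p,q=np.float64(p),np.float64(q); u=(q-p)/np.linalg.norm(q-p); v=np.array([-u[1],u[0]])
    s=np.arange(-w,w+.01,.2); pts=[]
    for f in np.linspace(.06,.94,n):
        c=p+f*(q-p); xy=c+s[:,None]*v
        pr=cv2.remap(g,xy[:,0].astype(np.float32)[None],xy[:,1].astype(np.float32)[None],cv2.INTER_LINEAR)[0]
        d=np.gradient(pr)*sign; k=d.argmax(); pts.append(c+s[k]*v)
    P=onz(cam,pts,z)[:,:2]*1000
    l=cv2.fitLine(P.astype(np.float32),cv2.DIST_HUBER,0,.01,.01).ravel()
    print(name,"dir deg",round(np.degrees(np.arctan2(l[1],l[0])),2),"pt",l[2:].round(1),"mean px",np.mean(pts,0).round(1))
    return l
if __name__=="__main__":
    t=cv2.imread("pics/top0.png")
    A=lambda x,y:(190+x/4-.4,120+y/4-.4)
    edge(t,A(92,560),A(537,507),.012,+1,name="bed free edge")
    edge(t,A(45,150),A(92,555),.012,+1,name="bed left edge")   # v points to -x img
    edge(t,A(490,95),A(537,500),.012,-1,name="bed right edge")
    edge(t,A(38,131),A(492,85),.042,-1,w=3,name="fence front top")
    edge(t,A(36,95),A(487,45),.042,+1,w=3,name="fence back top")
    edge(t,A(113,125),A(126,248),.042,+1,w=3,name="stop right top")
E
python3 edges.py
python3 - <<'E'
import sys; sys.path.insert(0,'.')
from h import *
t=cv2.imread("pics/top0.png")
crop(t,195,122,300,165,7,"pics/t2.png")
E
```

```text
bed free edge dir deg -82.06 pt [452.8 -20.1] mean px [268.3 253.2]
bed left edge dir deg 8.03 pt [544.6 133.2] mean px [205.8 207.8]
bed right edge dir deg 7.87 pt [ 591.9 -124.1] mean px [318.4 193.9]
fence front top dir deg -82.13 pt [694.   25.5] mean px [255.7 145.6]
fence back top dir deg -82.12 pt [712.5  28.2] mean px [255.  137.5]
stop right top dir deg 8.35 pt [645.5 103.5] mean px [219.1 166.3]
```

View pics/t2.png

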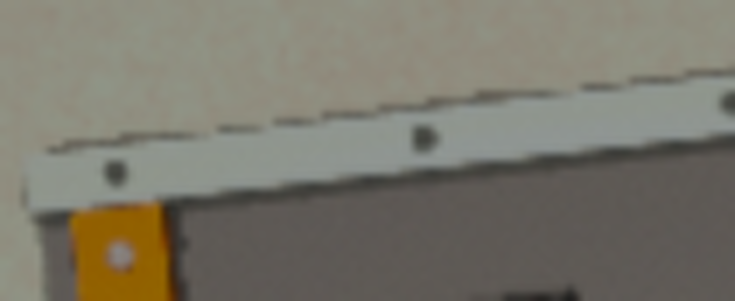

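```bash
cat > plan.py <<'E'
from h import *
from scipy.spatial.transform import Rotation as R
YAW=np.radians(7.95); EX=np.array([np.cos(YAW),np.sin(YAW),0]); EY=np.array([-np.sin(YAW),np.cos(YAW),0]); EZ=np.array([0,0,1.])
def uv(p): p=np.asarray(p)*1; return p@EX, p@EY
def W(u,v,z): return (u*EX+v*EY+z*EZ)   # same units as input
def Rq(q): return R.from_quat([q[1],q[2],q[3],q[0]])
def frame(xdir,ydir):
    y=np.array(ydir,float); y/=np.linalg.norm(y); x=np.array(xdir,float); x-=x@y*y; x/=np.linalg.norm(x)
    return R.from_matrix(np.c_[x,y,np.cross(x,y)])
def state():
    o=get_obs(); r=Rq(o["eef_rot"]); p=o["eef_pos"]*1000
    print("t",round(o["time_s"],2),"p",p.round(1),"uv",np.round(uv(p),1),"F",o["wrist_force"].round(1),"open",round(o["opening"],2),"q",o["q"].round(2))
    print("tool x",r.as_matrix()[:,0].round(3),"y",r.as_matrix()[:,1].round(3))
    return p,r
def go(target,rt=None,n=None):
    """rows for straight move with even turning"""
    p,r=state(); rt=rt or r
    d=np.array(target)-p; rv=np.degrees((r.inv()*rt).as_rotvec())
    k=max(1,int(np.ceil(max(np.linalg.norm(d)/40,np.linalg.norm(rv)/7)))); n=max(n or 1,k)
    print("total shift world",d.round(1),"tool",r.inv().apply(d).round(1),"turn",rv.round(1),"rows",n)
    step=R.from_rotvec(np.radians(rv/n)); c=r
    for i in range(n):
        print(np.round(c.inv().apply(d/n),1).tolist(), np.round(rv/n,2).tolist()); c=c*step
E
python3 - <<'E'
from plan import *
for s in(1,-1):
    a=np.radians(14.4); print(s); go([640,3,130],frame([s*np.cos(a),s*np.sin(a),0],[0,0,-1]))
E
```

```text
1
t 0.1 p [245.5 519.4 230.5] uv [315.  480.5] F [ 0.1  0.1 -0.8] open 1.0 q [ 0.92  0.18  1.61  0.    1.35 -0.21]
tool x [ 0.428  0.904 -0.002] y [-0.001 -0.001 -1.   ]
total shift world [ 394.5 -516.4 -100.5] tool [-298.   100.7 -577.4] turn [ 0.  50.3 -0.1] rows 17
[-17.5, 5.9, -34.0] [0.0, 2.96, -0.01]
[-15.8, 5.9, -34.8] [0.0, 2.96, -0.01]
[-13.9, 5.9, -35.6] [0.0, 2.96, -0.01]
[-12.1, 5.9, -36.3] [0.0, 2.96, -0.01]
[-10.2, 5.9, -36.8] [0.0, 2.96, -0.01]
[-8.3, 5.9, -37.3] [0.0, 2.96, -0.01]
[-6.3, 5.9, -37.7] [0.0, 2.96, -0.01]
[-4.4, 5.9, -38.0] [0.0, 2.96, -0.01]
[-2.4, 5.9, -38.1] [0.0, 2.96, -0.01]
[-0.5, 5.9, -38.2] [0.0, 2.96, -0.01]
[1.5, 5.9, -38.2] [0.0, 2.96, -0.01]
[3.5, 5.9, -38.1] [0.0, 2.96, -0.01]
[5.4, 5.9, -37.8] [0.0, 2.96, -0.01]
[7.4, 5.9, -37.5] [0.0, 2.96, -0.01]
[9.3, 5.9, -37.1] [0.0, 2.96, -0.01]
[11.2, 5.9, -36.5] [0.0, 2.96, -0.01]
[13.1, 5.9, -35.9] [0.0, 2.96, -0.01]
-1
t 0.1 p [245.5 519.4 230.5] uv [315.  480.5] F [ 0.1  0.1 -0.8] open 1.0 q [ 0.92  0.18  1.61  0.    1.35 -0.21]
tool x [ 0.428  0.904 -0.002] y [-0.001 -0.001 -1.   ]
total shift wo
[... 167 characters left out ...]
.01, -6.83, -0.0]
[-22.4, 5.3, -25.8] [-0.01, -6.83, -0.0]
[-25.3, 5.3, -23.0] [-0.01, -6.83, -0.0]
[-27.9, 5.3, -19.8] [-0.01, -6.83, -0.0]
[-30.0, 5.3, -16.4] [-0.01, -6.83, -0.0]
[-31.8, 5.3, -12.7] [-0.01, -6.83, -0.0]
[-33.0, 5.3, -8.8] [-0.01, -6.83, -0.0]
[-33.9, 5.3, -4.8] [-0.01, -6.83, -0.0]
[-34.2, 5.3, -0.7] [-0.01, -6.83, -0.0]
[-34.0, 5.3, 3.3] [-0.01, -6.83, -0.0]
[-33.4, 5.3, 7.3] [-0.01, -6.83, -0.0]
[-32.3, 5.3, 11.3] [-0.01, -6.83, -0.0]
[-30.7, 5.3, 15.0] [-0.01, -6.83, -0.0]
[-28.7, 5.3, 18.6] [-0.01, -6.83, -0.0]
[-26.3, 5.3, 21.9] [-0.01, -6.83, -0.0]
[-23.5, 5.3, 24.8] [-0.01, -6.83, -0.0]
[-20.4, 5.3, 27.4] [-0.01, -6.83, -0.0]
[-17.0, 5.3, 29.7] [-0.01, -6.83, -0.0]
```

```bash
python3 -m jog '[[-17.5,2,-34,0,2.96,0,0],[-15.8,3,-34.8,0,2.96,0,0],[-13.9,4,-35.6,0,2.96,0,0],[-12.1,5,-36.3,0,2.96,0,0],[-10.2,6,-36.8,0,2.96,0,0],[-8.3,6,-37.3,0,2.96,0,0],[-6.3,6,-37.7,0,2.96,0,0],[-4.4,6,-38,0,2.96,0,0]]'; python3 -m jog '[[-2.4,6,-38.1,0,2.96,0,0],[-0.5,6,-38.2,0,2.96,0,0],[1.5,6,-38.2,0,2.96,0,0],[3.5,6,-38.1,0,2.96,0,0],[5.4,6,-37.8,0,2.96,0,0],[7.4,7,-37.5,0,2.96,0,0],[9.3,7,-37,0,2.96,0,0],[11,7,-36.5,0,2.96,0,0]]';python3 - <<'E'
from plan import *
a=np.radians(14.4); go([640,3,70],frame([np.cos(a),np.sin(a),0],[0,0,-1]))
E
```

```text
time_s: 0.77
eef_pos: [0.4321, 0.2751, 0.1928]
eef_rot: [0.663, -0.663, -0.247, 0.247]
wrist_force: [0.7, 1.2, 0.0]
opening: 0.502
time_s: 1.43
eef_pos: [0.6173, 0.0321, 0.1414]
eef_rot: [0.699, -0.699, -0.105, 0.106]
wrist_force: [-0.1, 0.6, -0.8]
opening: 0.499
t 1.43 p [617.3  32.1 141.4] uv [615.8 -53.6] F [-0.1  0.6 -0.8] open 0.5 q [-0.14  0.36  1.57  0.    1.21 -0.44]
tool x [ 0.955  0.295 -0.001] y [-0.001  0.    -1.   ]
total shift world [ 22.7 -29.1 -71.4] tool [ 13.2  71.4 -34.5] turn [-0.   2.8 -0. ] rows 3
[4.4, 23.8, -11.5] [-0.01, 0.92, -0.01]
[4.6, 23.8, -11.4] [-0.01, 0.92, -0.01]
[4.7, 23.8, -11.4] [-0.01, 0.92, -0.01]
```

```bash
python3 -m jog '[[6.6,15,-17.3,0,1.4,0,0],[6.6,15,-17.2,0,1.4,0,0],[0,20,0,0,0,0,0],[0,12,0,0,0,0,0],[0,0,0,0,0,0,0]]'
python3 - <<'E'
from plan import *
state()
t=camera("top"); s=camera("side"); cv2.imwrite("pics/top2.png",t); cv2.imwrite("pics/side2.png",s)
crop(t,220,110,320,200,6,"pics/t3.png"); crop(s,200,130,310,220,6,"pics/s3.png")
E
```

```text
time_s: 1.85
eef_pos: [0.6362, 0.0049, 0.0762]
eef_rot: [0.702, -0.701, -0.087, 0.092]
wrist_force: [-1.4, 0.7, -0.4]
opening: 0.503
t 1.85 p [636.2   4.9  76.2] uv [630.8 -83.1] F [-1.4  0.7 -0.4] open 0.5 q [-0.18  0.49  1.55  0.    1.12 -0.43]
tool x [ 0.968  0.251 -0.007] y [-0.007  0.001 -1.   ]
```

View pics/t3.png

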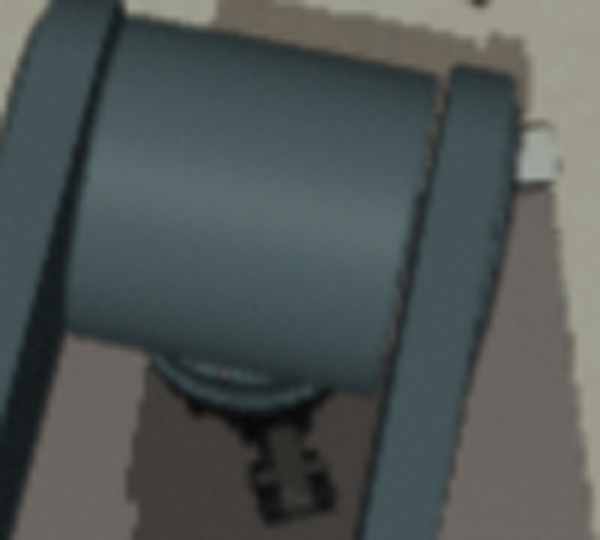

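View pics/s3.png

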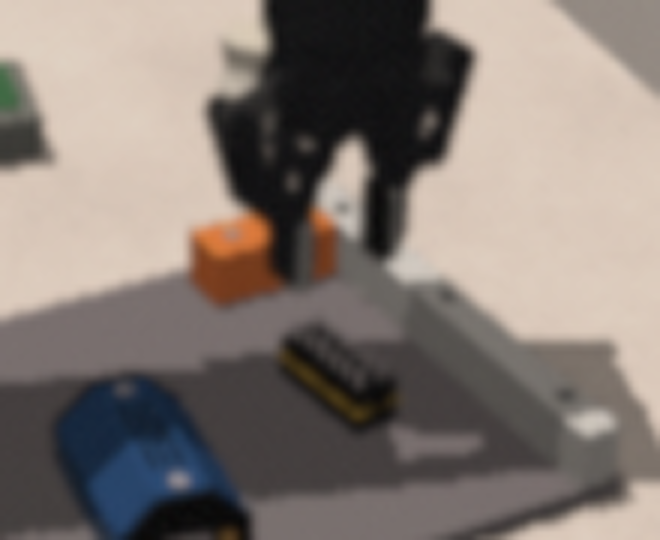

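Run:
```python
from plan import *
a=np.radians(14.4); go([640,2.5,18],frame([np.cos(a),np.sin(a),0],[0,0,-1]))
p,r=state(); x=r.as_matrix()[:,0]; 
print(proj("side",[(p+x*21+[0,0,5])/1000,(p-x*21+[0,0,5])/1000]))
```

```text
t 1.95 p [638.4   5.2  79.8] uv [633.  -83.1] F [-0.7  0.8  0.7] open 0.5 q [-0.18  0.48  1.54  0.    1.12 -0.43]
tool x [ 0.968  0.252 -0.002] y [-0.002  0.    -1.   ]
total shift world [  1.6  -2.7 -61.8] tool [ 1.  61.8 -3.1] turn [-0.   0.2 -0.1] rows 2
[0.5, 30.9, -1.5] [-0.02, 0.09, -0.05]
[0.5, 30.9, -1.5] [-0.02, 0.09, -0.05]
t 1.95 p [638.4   5.2  79.8] uv [633.  -83.1] F [-0.7  0.8  0.7] open 0.5 q [-0.18  0.48  1.54  0.    1.12 -0.43]
tool x [ 0.968  0.252 -0.002] y [-0.002  0.    -1.   ]
[[262.09438135 170.86578151]
 [250.01632036 175.19686385]]
```

The side view shows the tips at (250,177) and (263,172), agreeing with projection, with the block below at about (256,192). Descending.

```bash
python3 -m jog '[[1,15,-3,0,0.2,0,0],[0,15,0,0,0,0,0],[0,12,0,0,0,0,0],[0,9,0,0,0,0,0],[0,6,0,0,0,0,0],[0,4,0,0,0,0,0],[0,2,0,0,0,0,0],[0,0,0,0,0,0,0]]'
python3 - <<'E'
from plan import *
state()
s=camera("side"); crop(s,200,130,310,220,6,"pics/s4.png")
E
```

```text
time_s: 2.62
eef_pos: [0.641, 0.0019, 0.0171]
eef_rot: [0.702, -0.702, -0.088, 0.088]
wrist_force: [0.0, -0.0, -0.1]
opening: 0.498
t 2.62 p [641.    1.9  17.1] uv [635.1 -86.8] F [ 0.  -0.  -0.1] open 0.5 q [-0.18  0.58  1.55 -0.    1.01 -0.43]
tool x [ 0.969  0.248 -0.   ] y [-0.  0. -1.]
```

View pics/s4.png

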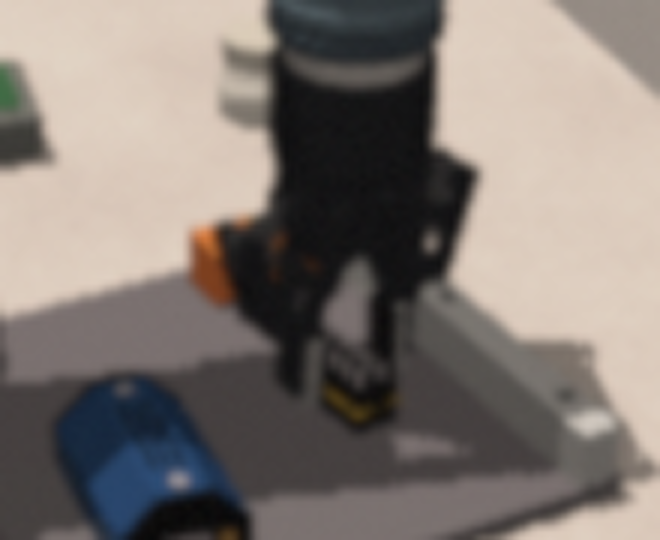

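The side crop shows the block between the pads, at about px (260,196). Closing and lifting.

```bash
python3 -m jog '[[0,0,0,0,0,0,1],[0,0,0,0,0,0,1],[0,0,0,0,0,0,1],[0,0,0,0,0,0,1],[0,0,0,0,0,0,1],[0,0,0,0,0,0,1]]'; python3 -m jog '[[0,-5,0,0,0,0,1],[0,-10,0,0,0,0,1],[0,-20,0,0,0,0,1],[0,-20,0,0,0,0,1],[0,-20,0,0,0,0,1],[0,-15,0,0,0,0,1],[0,-10,0,0,0,0,1],[0,0,0,0,0,0,1]]'
python3 - <<'E'
from plan import *
go([515,-337,115])
s=camera("side"); crop(s,190,90,310,200,6,"pics/s5.png")
E
```

```text
time_s: 3.17
eef_pos: [0.6418, 0.0017, 0.0182]
eef_rot: [-0.701, 0.702, 0.089, -0.088]
wrist_force: [0.0, -0.3, 5.9]
opening: 0.264
time_s: 3.83
eef_pos: [0.6425, 0.0016, 0.1204]
eef_rot: [-0.701, 0.702, 0.09, -0.087]
wrist_force: [1.0, 0.1, -1.0]
opening: 0.262
t 3.83 p [642.5   1.6 120.4] uv [636.6 -87.2] F [ 1.   0.1 -1. ] open 0.26 q [-0.18  0.44  1.52  0.    1.18 -0.43]
tool x [0.969 0.248 0.004] y [ 0.004 -0.001 -1.   ]
total shift world [-127.5 -338.6   -5.4] tool [-207.4    5.1 -296.5] turn [0. 0. 0.] rows 10
[-20.7, 0.5, -29.7] [0.0, 0.0, 0.0]
[-20.7, 0.5, -29.7] [0.0, 0.0, 0.0]
[-20.7, 0.5, -29.7] [0.0, 0.0, 0.0]
[-20.7, 0.5, -29.7] [0.0, 0.0, 0.0]
[-20.7, 0.5, -29.7] [0.0, 0.0, 0.0]
[-20.7, 0.5, -29.7] [0.0, 0.0, 0.0]
[-20.7, 0.5, -29.7] [0.0, 0.0, 0.0]
[-20.7, 0.5, -29.7] [0.0, 0.0, 0.0]
[-20.7, 0.5, -29.7] [0.0, 0.0, 0.0]
[-20.7, 0.5, -29.7] [0.0, 0.0, 0.0]
```

View pics/s5.png

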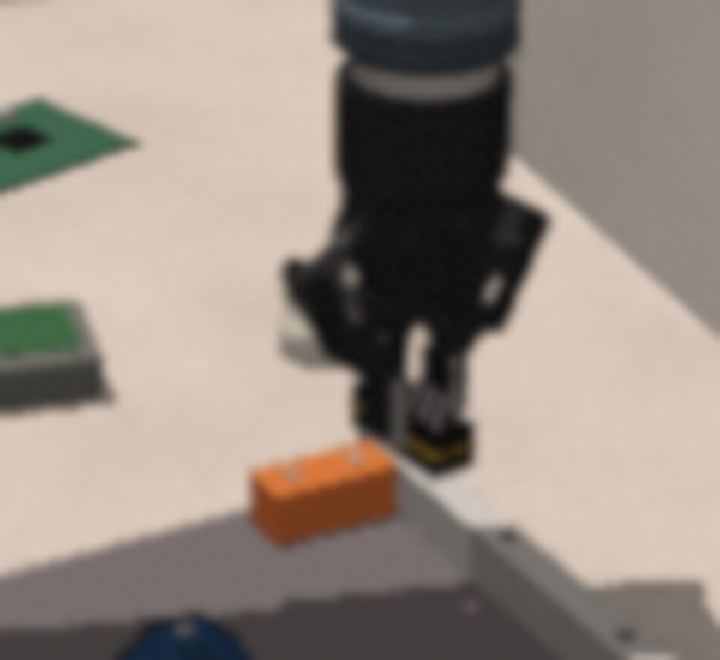

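Block is held upright (px ~(262,163)). Carrying it to the tray.

```bash
python3 -m jog '[[-10,0,-15,0,0,0,1],[-18,0,-26,0,0,0,1],[-22,0,-32,0,0,0,1],[-23,0,-33,0,0,0,1],[-23,0,-33,0,0,0,1],[-23,0,-33,0,0,0,1],[-23,0,-33,0,0,0,1],[-23,0,-33,0,0,0,1]]';python3 -m jog '[[-20,5,-28,0,0,0,1],[-14,10,-20,0,0,0,1],[-8,15,-10,0,0,0,1],[0,20,0,0,0,0,1],[0,15,0,0,0,0,1],[0,10,0,0,0,0,1],[0,0,0,0,0,0,1],[0,0,0,0,0,0,1]]'
python3 - <<'E'
from plan import *
go([515,-337,12])
t=camera("top");s=camera("side"); crop(t,350,160,470,280,5,"pics/t6.png");crop(s,200,200,330,330,5,"pics/s6.png")
E
```

```text
time_s: 4.55
eef_pos: [0.5381, -0.2705, 0.1156]
eef_rot: [0.702, -0.701, -0.088, 0.089]
wrist_force: [0.4, -0.0, -1.5]
opening: 0.264
time_s: 5.22
eef_pos: [0.5131, -0.3353, 0.0411]
eef_rot: [0.702, -0.701, -0.088, 0.089]
wrist_force: [-0.7, 1.6, -1.0]
opening: 0.267
t 5.22 p [ 513.1 -335.3   41.1] uv [ 461.7 -403. ] F [-0.7  1.6 -1. ] open 0.27 q [-0.77  0.49  1.62  0.    1.03 -1.02]
tool x [ 0.969  0.248 -0.001] y [-0.002  0.002 -1.   ]
total shift world [  1.9  -1.7 -29.1] tool [ 1.5 29.1 -2.2] turn [0. 0. 0.] rows 1
[1.5, 29.1, -2.2] [0.0, 0.0, 0.0]
```

View pics/s6.png

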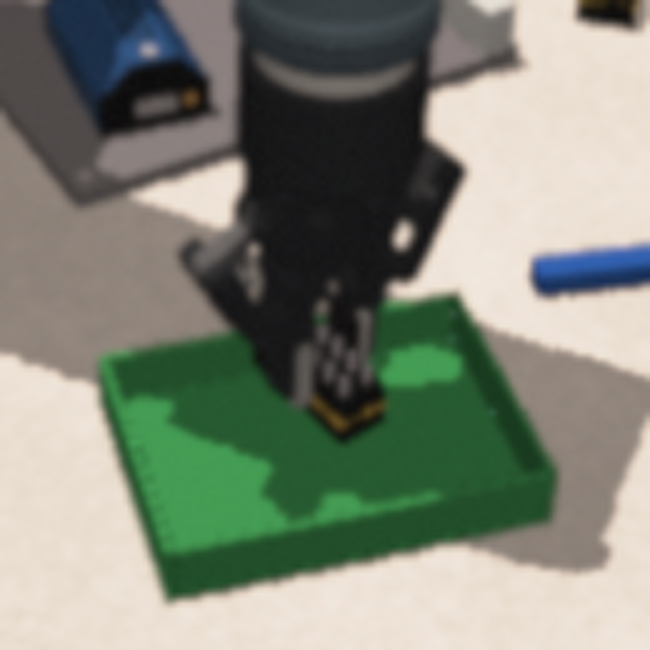

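```bash
python3 -m jog '[[1,8,-2,0,0,0,1],[0,8,0,0,0,0,1],[0,6,0,0,0,0,1],[0,3,0,0,0,0,1],[0,2,0,0,0,0,1],[0,1,0,0,0,0,1],[0,0,0,0,0,0,1]]'
python3 - <<'E'
from plan import *
state()
E
```

```text
time_s: 5.9
eef_pos: [0.515, -0.3378, 0.014]
eef_rot: [0.702, -0.701, -0.088, 0.088]
wrist_force: [0.6, 0.1, -0.7]
opening: 0.262
t 5.9 p [ 515.  -337.8   14. ] uv [ 463.3 -405.7] F [ 0.6  0.1 -0.7] open 0.26 q [-0.77  0.54  1.62 -0.    0.98 -1.02]
tool x [ 0.969  0.247 -0.   ] y [-0.  0. -1.]
```

```bash
python3 -m jog '[[0,1,0,0,0,0,1],[0,1,0,0,0,0,1],[0,1,0,0,0,0,1],[0,0,0,0,0,0,1],[0,0,0,0,0,0,1]]'; python3 -m jog '[[0,0,0,0,0,0,0.1],[0,0,0,0,0,0,0],[0,0,0,0,0,0,0],[0,-5,0,0,0,0,0],[0,-15,0,0,0,0,0],[0,-25,0,0,0,0,0],[0,-25,0,0,0,0,0],[0,-25,0,0,0,0,0]]'
python3 - <<'E'
from plan import *
state()
t=camera("top");s=camera("side"); crop(t,350,160,470,280,5,"pics/t7.png");crop(s,200,200,330,330,5,"pics/s7.png")
E
```

```text
time_s: 6.32
eef_pos: [0.5151, -0.3378, 0.0113]
eef_rot: [0.702, -0.702, -0.088, 0.088]
wrist_force: [-0.4, 0.5, -0.3]
opening: 0.265
time_s: 6.98
eef_pos: [0.5149, -0.3377, 0.1075]
eef_rot: [0.702, -0.701, -0.088, 0.088]
wrist_force: [-0.4, 0.3, 0.2]
opening: 0.504
t 6.98 p [ 514.9 -337.7  107.5] uv [ 463.3 -405.6] F [-0.4  0.3  0.2] open 0.5 q [-0.77  0.4   1.59 -0.    1.15 -1.02]
tool x [ 0.969  0.247 -0.   ] y [-0.  0. -1.]
```

View pics/s7.png

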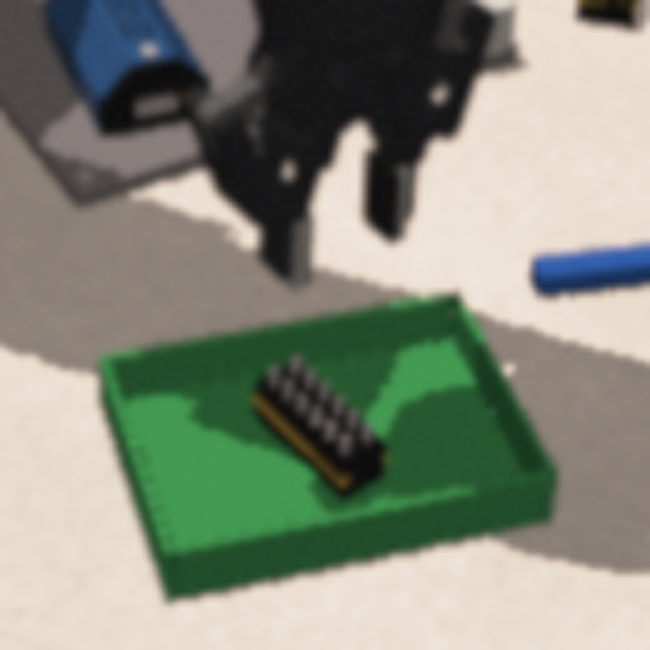

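Block stands bits-up in the tray (side px about (264,285)). Before planning the slanted press I'll fit the arm's planar kinematics from the logged poses, to check that a 45° tilt is within the joint range.

Run:
```python
import numpy as np
from scipy.optimize import least_squares
D=np.array([[.18153,1.60802,1.3538,245.5,519.4,230.5],[.36,1.57,1.21,617.3,32.1,141.4],[.58,1.55,1.01,641,1.9,17.1],[.44,1.52,1.18,642.5,1.6,120.4],[.54,1.62,.98,515,-337.8,14],[.40,1.59,1.15,514.9,-337.7,107.5]])
q2,q3=D[:,0],D[:,1]; 
def f(p):
    L1,L2,h,off=p; r=np.sqrt(D[:,3]**2+D[:,4]**2-off**2)
    return np.r_[L1*np.sin(q2)+L2*np.sin(q2+q3)-r, h+L1*np.cos(q2)+L2*np.cos(q2+q3)-D[:,5]]
s=least_squares(f,[500,450,0,116]); print(s.x,s.fun.round(1))
print(D[:,:3].sum(1))
```

```text
[356.38688457 516.02150332  -7.98623549  97.33639622] [ 1.9 -1.8 -0.8 -5.9  4.1  2.1  0.1  2.8 -0.7 -1.7 -3.1  2.7]
[3.14335 3.14    3.14    3.14    3.14    3.14   ]
```

Run:
```python
from plan import *
a=np.radians(-1.5); go([526,-54,100],frame([np.cos(a),np.sin(a),0],[0,0,-1]))
```

```text
t 7.08 p [ 517.8 -340.3  112.1] uv [ 465.7 -408.7] F [ 1.4 -1.2  0.4] open 0.5 q [-0.77  0.4   1.59  0.    1.14 -1.02]
tool x [0.969 0.248 0.005] y [ 0.007 -0.007 -1.   ]
total shift world [  8.2 286.3 -12.1] tool [ 78.8  10.2 275.5] turn [ 0.4 15.8  0.3] rows 8
[9.8, 1.3, 34.4] [0.05, 1.98, 0.04]
[8.7, 1.3, 34.8] [0.05, 1.98, 0.04]
[7.5, 1.3, 35.0] [0.05, 1.98, 0.04]
[6.2, 1.4, 35.3] [0.05, 1.98, 0.04]
[5.0, 1.4, 35.5] [0.05, 1.98, 0.04]
[3.8, 1.4, 35.6] [0.05, 1.98, 0.04]
[2.6, 1.4, 35.7] [0.05, 1.98, 0.04]
[1.3, 1.5, 35.8] [0.05, 1.98, 0.04]
```

```bash
python3 -m jog '[[8,0,25,0,2,0,-1],[10,0,38,0,2,0,-1],[9,0,38,0,2,0,-1],[8,0,38,0,2,0,-1],[6,0,38,0,2,0,-1],[5,1,38,0,2,0,-1],[3,1,36,0,2,0,-1],[2,1,24,0,2,0,-1]]'; python3 -m jog '[[0,0,0,0,0,0,-1],[0,0,0,0,0,0,-1]]'
python3 - <<'E'
from plan import *
a=np.radians(-1.5); go([526,-54,12],frame([np.cos(a),np.sin(a),0],[0,0,-1]))
s=camera("side"); crop(s,180,90,310,240,4.5,"pics/s8.png")
E
```

```text
time_s: 7.75
eef_pos: [0.5292, -0.0545, 0.1029]
eef_rot: [0.707, -0.707, 0.011, -0.01]
wrist_force: [1.0, -0.3, -0.9]
opening: 1.001
time_s: 7.92
eef_pos: [0.5298, -0.0565, 0.103]
eef_rot: [-0.707, 0.707, -0.009, 0.009]
wrist_force: [0.1, -0.6, -0.3]
opening: 1.001
t 7.92 p [529.8 -56.5 103. ] uv [ 516.9 -129.2] F [ 0.1 -0.6 -0.3] open 1.0 q [-0.33  0.24  1.82 -0.    1.08 -0.3 ]
tool x [ 1.    -0.026 -0.001] y [-0.001 -0.    -1.   ]
total shift world [ -3.8   2.5 -91. ] tool [-3.8 91.   2.4] turn [ 0.  0. -0.] rows 3
[-1.3, 30.3, 0.8] [0.0, 0.01, -0.01]
[-1.3, 30.3, 0.8] [0.0, 0.01, -0.01]
[-1.3, 30.3, 0.8] [0.0, 0.01, -0.01]
```

View pics/s8.png

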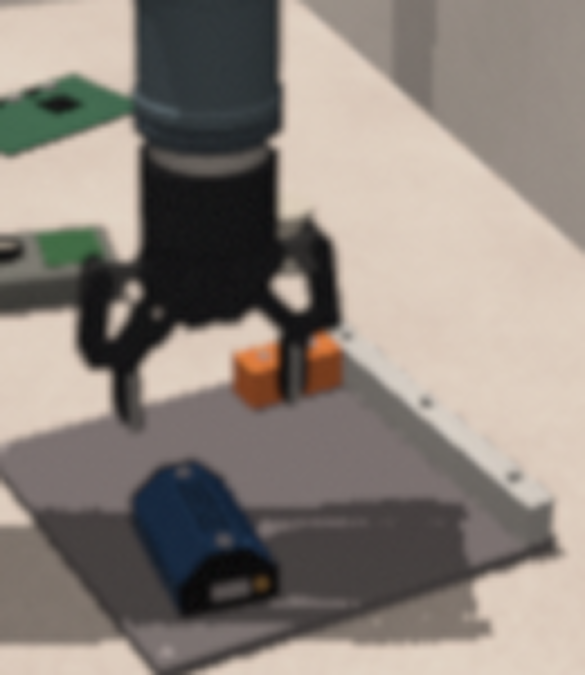

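Side view: jaws straddle the case (px ~(223,210)), and its long axis lies along the gap. Descending slowly.

```bash
python3 -m jog '[[-2,12,1,0,0,0,-1],[-2,16,1.5,0,0,0,-1],[0,16,0,0,0,0,-1],[0,14,0,0,0,0,-1],[0,8,0,0,0,0,-1],[0,0,0,0,0,0,-1]]'
python3 - <<'E'
from plan import *
state()
s=camera("side"); crop(s,180,90,310,240,4.5,"pics/s9.png")
E
```

```text
time_s: 8.47
eef_pos: [0.5247, -0.0561, 0.0355]
eef_rot: [0.707, -0.707, 0.012, -0.01]
wrist_force: [0.0, -0.1, -0.0]
opening: 0.998
t 8.47 p [524.7 -56.1  35.5] uv [ 511.9 -128.1] F [ 0.  -0.1 -0. ] open 1.0 q [-0.33  0.35  1.85 -0.    0.95 -0.3 ]
tool x [ 1.    -0.031 -0.003] y [-0.003  0.001 -1.   ]
```

View pics/s9.png

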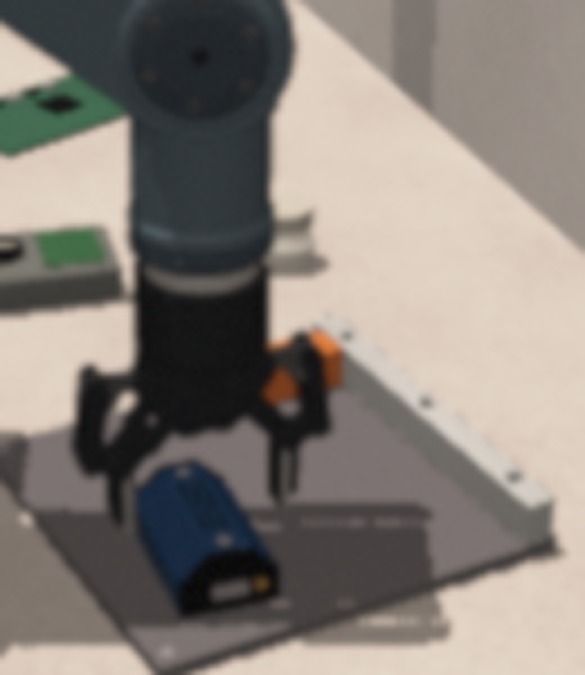

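```bash
python3 -m jog '[[0,8,1,0,0,0,-1],[0,8,0.5,0,0,0,-1],[0,5,0,0,0,0,-1],[0,3,0,0,0,0,-1],[0,0,0,0,0,0,-1]]'; python3 -m jog '[[0,0,0,0,0,0,0],[0,0,0,0,0,0,0],[0,0,0,0,0,0,0.3],[0,0,0,0,0,0,0.3],[0,0,0,0,0,0,0.3]]'
python3 - <<'E'
from plan import *
state()
s=camera("side"); crop(s,180,90,310,240,4.5,"pics/s10.png")
E
```

```text
time_s: 8.93
eef_pos: [0.5256, -0.0535, 0.0125]
eef_rot: [0.707, -0.707, 0.011, -0.01]
wrist_force: [-0.9, -0.2, 0.3]
opening: 1.004
time_s: 9.35
eef_pos: [0.5269, -0.0538, 0.014]
eef_rot: [-0.707, 0.707, -0.01, 0.011]
wrist_force: [-0.0, -0.2, 4.3]
opening: 0.687
t 9.35 p [526.9 -53.8  14. ] uv [ 514.4 -126.2] F [-0.  -0.2  4.3] open 0.69 q [-0.33  0.39  1.85  0.    0.9  -0.3 ]
tool x [ 1.    -0.029  0.001] y [ 0.001 -0.    -1.   ]
```

View pics/s10.png

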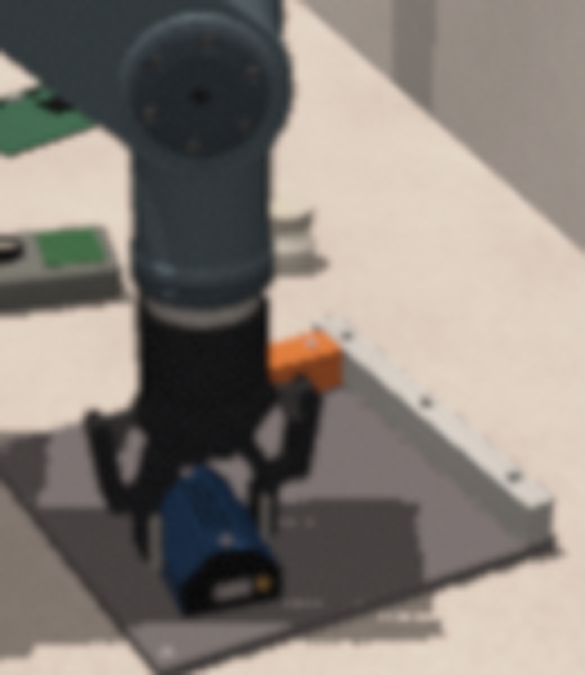

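Run:
```python
from plan import *
print(W(637,-45,14)); go(W(637,-45,14),frame(EX,[0,0,-1]),8)
```

```text
[637.10178358  43.53524268  14.        ]
t 9.4 p [526.8 -53.8  14. ] uv [ 514.3 -126.2] F [0.3 1.6 4.3] open 0.68 q [-0.33  0.39  1.85  0.    0.9  -0.3 ]
tool x [ 1.    -0.029  0.001] y [ 0.001 -0.    -1.   ]
total shift world [110.3  97.4   0. ] tool [1.074e+02 1.000e-01 1.005e+02] turn [ 0.  -9.6  0.1] rows 8
[13.4, 0.0, 12.6] [0.0, -1.2, 0.01]
[13.7, 0.0, 12.3] [0.0, -1.2, 0.01]
[13.9, 0.0, 12.0] [0.0, -1.2, 0.01]
[14.2, 0.0, 11.7] [0.0, -1.2, 0.01]
[14.4, 0.0, 11.4] [0.0, -1.2, 0.01]
[14.7, 0.0, 11.1] [0.0, -1.2, 0.01]
[14.9, -0.0, 10.8] [0.0, -1.2, 0.01]
[15.1, -0.0, 10.5] [0.0, -1.2, 0.01]
```

```bash
python3 -m jog '[[6,-0.5,6,0,-0.6,0,0.3],[13,0,12,0,-1.2,0,0.3],[15,0,14,0,-1.3,0,0.3],[16,0,14,0,-1.4,0,0.3],[16,0,13,0,-1.4,0,0.3],[16,0,13,0,-1.4,0,0.3],[15,0,12,0,-1.3,0,0.3],[9,0,7,0,-1,0,0.3]]'; python3 -m jog '[[0,0,0,0,0,0,0.3],[0,0,0,0,0,0,0.3]]'
python3 - <<'E'
from plan import *
go(W(637,-45,14),frame(EX,[0,0,-1]))
s=camera("side"); cv2.imwrite("pics/side11.png",s); crop(s,180,90,310,240,4.5,"pics/s11.png")
t=camera("top"); crop(t,190,110,330,250,4,"pics/t11.png")
E
```

```text
time_s: 10.07
eef_pos: [0.6296, 0.0428, 0.014]
eef_rot: [-0.705, 0.705, 0.05, -0.049]
wrist_force: [-2.1, -3.3, 6.2]
opening: 0.689
time_s: 10.23
eef_pos: [0.629, 0.0423, 0.014]
eef_rot: [0.706, -0.705, -0.05, 0.049]
wrist_force: [2.1, 1.0, 4.5]
opening: 0.687
t 10.23 p [629.   42.3  14. ] uv [628.8 -45.1] F [2.1 1.  4.5] open 0.69 q [-0.12  0.56  1.58  0.    0.99 -0.26]
tool x [0.99  0.138 0.001] y [ 0.001  0.    -1.   ]
total shift world [8.1 1.2 0. ] tool [8.2 0.  0.1] turn [-0.   0.   0.1] rows 1
[8.2, 0.0, 0.1] [-0.01, 0.01, 0.08]
```

View pics/s11.png

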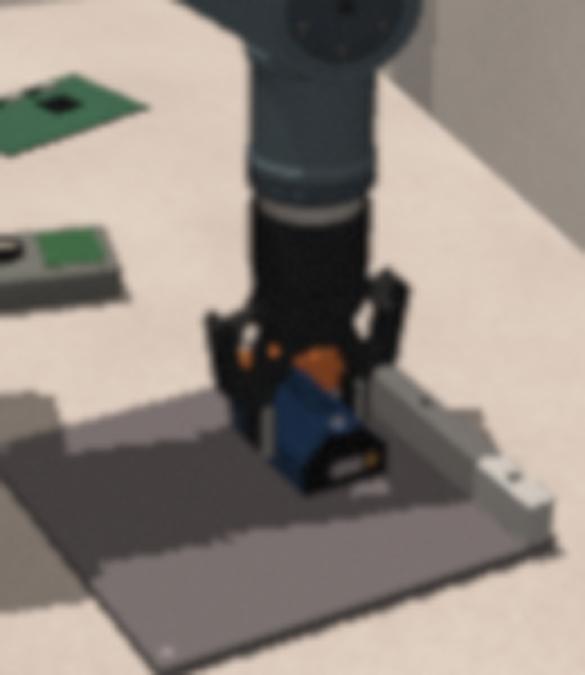

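View pics/t11.png

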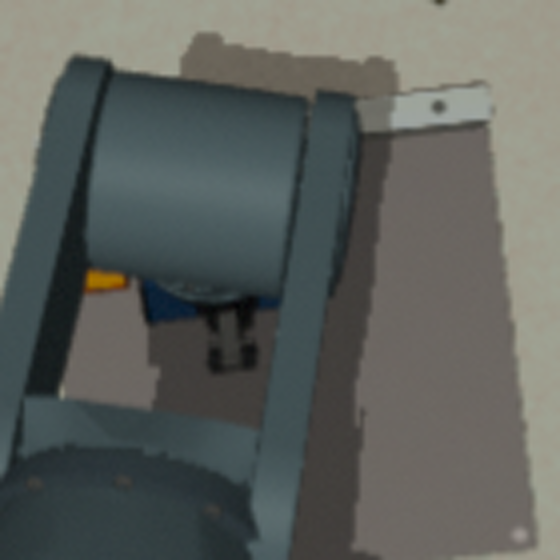

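Case follows the grip; the gap to the stop is about 4 px (8 mm). Now +5 mm toward the fence and creep toward the stop.

```bash
python3 -m jog '[[3,0,2,0,0,0,0.3],[2,0,2,0,0,0,0.3],[0,0,2,0,0,0,0.3],[0,0,1,0,0,0,0.3],[0,0,0,0,0,0,0.3],[0,0,0,0,0,0,0.3]]'; python3 -c "
from plan import *; state()"; python3 -m jog '[[0,0,1,0,0,0,0.3],[0,0,1,0,0,0,0.3],[0,0,0,0,0,0,0.3]]';python3 -c "
from plan import *; state()"
```

```text
time_s: 10.83
eef_pos: [0.6322, 0.0485, 0.014]
eef_rot: [-0.705, 0.706, 0.049, -0.049]
wrist_force: [-0.3, -3.4, 4.3]
opening: 0.686
t 10.83 p [632.2  48.5  14. ] uv [632.8 -39.4] F [-0.3 -3.4  4.3] open 0.69 q [-0.11  0.57  1.57 -0.    1.   -0.25]
tool x [ 0.991  0.137 -0.   ] y [-0.    -0.001 -1.   ]
time_s: 11.08
eef_pos: [0.6323, 0.0498, 0.014]
eef_rot: [-0.705, 0.706, 0.049, -0.049]
wrist_force: [-0.7, -8.1, 4.3]
opening: 0.683
t 11.08 p [632.3  49.8  14. ] uv [633.1 -38.1] F [-0.7 -8.1  4.3] open 0.68 q [-0.11  0.57  1.57 -0.    1.   -0.24]
tool x [0.99  0.138 0.   ] y [ 0.    -0.002 -1.   ]
```

Contact with the stop (-8 N in y at v = -38.1, where -37 was expected). Releasing and lifting.

```bash
python3 -m jog '[[0,0,0,0,0,0,-0.6],[0,0,0,0,0,0,-0.6],[0,0,0,0,0,0,-0.6],[0,-6,0,0,0,0,-0.6],[0,-15,0,0,0,0,-0.6],[0,-25,0,0,0,0,-0.6],[0,-30,0,0,0,0,-0.6],[0,-20,0,0,0,0,-0.6]]'
python3 - <<'E'
from plan import *
state()
s=camera("side"); cv2.imwrite("pics/side12.png",s); crop(s,180,90,310,240,4.5,"pics/s12.png")
E
```

```text
time_s: 11.75
eef_pos: [0.6332, 0.0515, 0.1137]
eef_rot: [-0.705, 0.706, 0.05, -0.048]
wrist_force: [1.4, -0.5, 1.2]
opening: 0.798
t 11.75 p [633.2  51.5 113.7] uv [634.3 -36.6] F [ 1.4 -0.5  1.2] open 0.8 q [-0.11  0.43  1.54  0.    1.17 -0.24]
tool x [0.99  0.138 0.003] y [ 0.003 -0.    -1.   ]
```

View pics/s12.png

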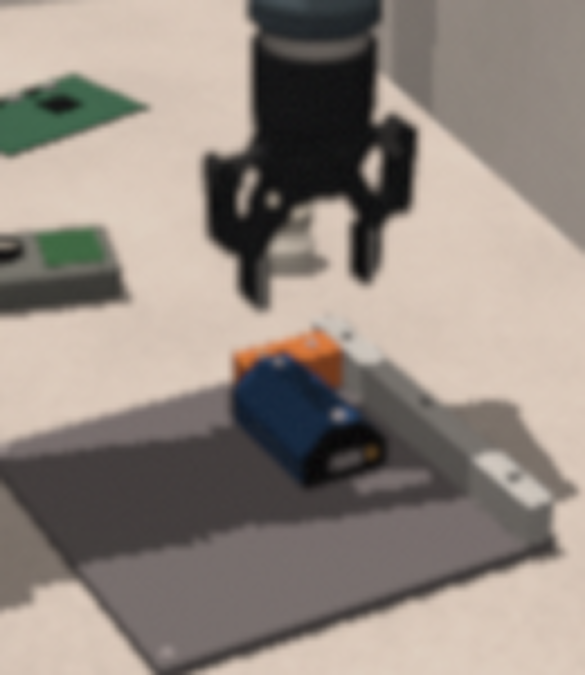

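Case sits against the stop (side px ~(248,184)) with the fence gap still open. Now turning the tool to the slant, backing off toward the robot, and watching joint 5.

Run:
```python
from plan import *
T=frame(EY,EX-EZ)
go(W(565,-38,110),T,16)
T=frame(-EY,EX-EZ)
go(W(565,-38,110),T,16)
```

```text
t 11.8 p [635.9  51.3 118.2] uv [636.9 -37.1] F [3.  0.4 2.2] open 0.8 q [-0.11  0.43  1.54  0.    1.17 -0.24]
tool x [0.99  0.138 0.01 ] y [ 0.01  -0.001 -1.   ]
total shift world [-71.1 -10.8  -8.2] tool [-72.    7.5  -0.9] turn [-34.7 -85.  -34.8] rows 16
[-4.5, 0.5, -0.1] [-2.17, -5.31, -2.18]
[-4.5, 0.3, 0.4] [-2.17, -5.31, -2.18]
[-4.5, 0.1, 0.8] [-2.17, -5.31, -2.18]
[-4.4, -0.1, 1.2] [-2.17, -5.31, -2.18]
[-4.2, -0.3, 1.6] [-2.17, -5.31, -2.18]
[-4.0, -0.5, 2.0] [-2.17, -5.31, -2.18]
[-3.8, -0.8, 2.3] [-2.17, -5.31, -2.18]
[-3.6, -1.0, 2.6] [-2.17, -5.31, -2.18]
[-3.3, -1.2, 2.9] [-2.17, -5.31, -2.18]
[-2.9, -1.5, 3.1] [-2.17, -5.31, -2.18]
[-2.6, -1.7, 3.3] [-2.17, -5.31, -2.18]
[-2.2, -1.9, 3.5] [-2.17, -5.31, -2.18]
[-1.8, -2.1, 3.6] [-2.17, -5.31, -2.18]
[-1.4, -2.3, 3.6] [-2.17, -5.31, -2.18]
[-0.9, -2.5, 3.6] [-2.17, -5.31, -2.18]
[-0.5, -2.7, 3.6] [-2.17, -5.31, -2.18]
t 11.8 p [635.9  51.3 118.2] uv [636.9 -37.1] F [3.  0.4 2.2] open 0.8 q [-0.11  0.43  1.54  0.    1.17 -0.24]
tool x [0.99  0.138 0.01 ] y [ 0.01  -0.001 -1.   ]
total shift world [-71.1 -10.8  -8.2] tool [-72.    7.5  -0.9] turn [ 34.8  85.1 -34.7] rows 16
[-4.5, 0.5, -0.1] [2.18, 5.32, -2.17]
[-4.5, 0.3, -0.5] [2.18, 5.32, -2.17]
[-4.4, 0.1, -0.9] [2.18, 5.32, -2.17]
[-4.3, -0.1, -1.3] [2.18, 5.32, -2.17]
[-4.2, -0.3, -1.7] [2.18, 5.32, -2.17]
[-4.0, -0.6, -2.1] [2.18, 5.32, -2.17]
[-3.8, -0.8, -2.4] [2.18, 5.32, -2.17]
[-3.5, -1.0, -2.7] [2.18, 5.32, -2.17]
[-3.2, -1.3, -3.0] [2.18, 5.32, -2.17]
[-2.8, -1.5, -3.2] [2.18, 5.32, -2.17]
[-2.5, -1.7, -3.4] [2.18, 5.32, -2.17]
[-2.1, -1.9, -3.5] [2.18, 5.32, -2.17]
[-1.7, -2.1, -3.6] [2.18, 5.32, -2.17]
[-1.3, -2.3, -3.7] [2.18, 5.32, -2.17]
[-0.8, -2.5, -3.7] [2.18, 5.32, -2.17]
[-0.4, -2.7, -3.6] [2.18, 5.32, -2.17]
```

```bash
python3 -m jog '[[-20,0,-1,0,5,0,0],[-30,0,-3,0,6.5,0,0],[-18,0,-4,0,7,0,0],[0,0,0,0,7,0,0],[0,0,0,0,7,0,0],[0,0,0,0,7,0,0],[0,0,0,0,7,0,0],[0,0,0,0,7,0,0]]'; python3 -m jog '[[0,0,0,0,7,0,0],[0,0,0,0,7,0,0],[0,0,0,0,7,0,0],[0,0,0,0,7,0,0],[0,0,0,0,7,0,0],[0,0,0,7,0,0,0],[0,0,0,7,0,0,0],[0,0,0,0,0,0,0]]'
python3 - <<'E'
from plan import *
go(W(565,-38,110),frame(-EY,EX-EZ))
E
```

```text
time_s: 12.47
eef_pos: [0.5647, 0.0403, 0.1111]
eef_rot: [0.651, -0.651, 0.275, -0.276]
wrist_force: [0.2, 0.8, -0.7]
opening: 0.502
time_s: 13.13
eef_pos: [0.5582, 0.0414, 0.1067]
eef_rot: [0.601, -0.47, 0.4, -0.508]
wrist_force: [-1.9, 0.7, -0.9]
opening: 0.503
t 13.13 p [558.2  41.4 106.7] uv [558.6 -36.2] F [-1.9  0.7 -0.9] open 0.5 q [-0.19  0.15  1.94  0.12  0.83  1.15]
tool x [ 0.164 -0.986 -0.003] y [ 0.235  0.042 -0.971]
total shift world [ 6.6 -0.9  3.3] tool [ 1.9 -1.7  7. ] turn [31.2  1.2 -0.9] rows 5
[0.4, -0.3, 1.4] [6.24, 0.25, -0.18]
[0.4, -0.2, 1.4] [6.24, 0.25, -0.18]
[0.4, -0.0, 1.4] [6.24, 0.25, -0.18]
[0.4, 0.1, 1.4] [6.24, 0.25, -0.18]
[0.4, 0.3, 1.4] [6.24, 0.25, -0.18]
```

```bash
python3 -m jog '[[0.4,0,1.4,6.2,0.25,-0.2,0],[0.4,0,1.4,6.2,0.25,-0.2,0],[0.4,0,1.4,6.2,0.25,-0.2,0],[0.4,0,1.4,6.2,0.25,-0.2,0],[0.4,0,1.4,6.2,0.25,-0.2,0],[0,0,0,0,0,0,0],[0,0,0,0,0,0,0]]'
python3 - <<'E'
from plan import *
go(W(570,-38,85),frame(-EY,EX-EZ))
s=camera("side"); cv2.imwrite("pics/side13.png",s); crop(s,150,60,310,240,3.3,"pics/s13.png")
t=camera("top"); cv2.imwrite("pics/top13.png",t); crop(t,190,110,330,250,4,"pics/t13.png")
E
```

```text
time_s: 13.72
eef_pos: [0.572, 0.0457, 0.113]
eef_rot: [0.688, -0.325, 0.283, -0.584]
wrist_force: [-0.7, -0.2, 0.9]
opening: 0.499
t 13.72 p [572.   45.7 113. ] uv [572.8 -33.9] F [-0.7 -0.2  0.9] open 0.5 q [-0.29  0.02  2.23  0.84  0.38  0.42]
tool x [ 0.158 -0.987 -0.01 ] y [ 0.619  0.107 -0.778]
total shift world [ -2.2  -4.5 -28. ] tool [  4.3  19.9 -19.8] turn [ 6.1  0.4 -1.2] rows 1
[4.3, 19.9, -19.8] [6.06, 0.43, -1.19]
```

View pics/s13.png

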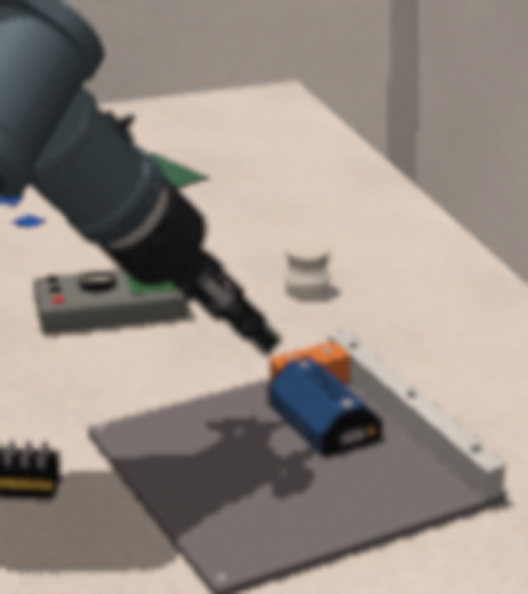

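View pics/t13.png

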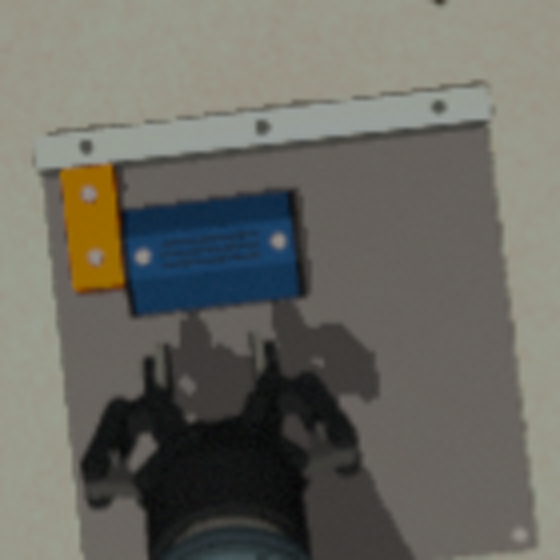

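Top view: case is against the stop and nearly parallel to the fence, and the fingers point at its robot-side bevel. Measuring the case and planning the approach.

Run:
```python
from plan import *
from meas import rect
t=cv2.imread("pics/top13.png"); hsv=cv2.cvtColor(t,cv2.COLOR_BGR2HSV).astype(int); H,S,V=[hsv[...,i] for i in range(3)]
yy,xx=np.mgrid[:384,:512]; roi=(xx>200)&(xx<328)&(yy>128)&(yy<200)
x,y,a=rect(roi&(S>90)&(H>95)&(H<125),.034,"case"); print(uv([x,y,0]))
go(W(597-25,-37.5,43+25))
```

```text
case c 632.4 50.9 size 95.9 60.4 long dir deg -81.81 px [242.5 172.9]
(np.float64(633.381042684605), np.float64(-37.07896503970451))
t 13.82 p [572.8  45.3 113.6] uv [573.5 -34.4] F [ 0.3 -0.   0.1] open 0.5 q [-0.29  0.02  2.23  0.84  0.38  0.41]
tool x [ 0.158 -0.987 -0.008] y [ 0.621  0.106 -0.777]
total shift world [ -1.1  -3.3 -45.6] tool [  3.5  34.4 -29.9] turn [0. 0. 0.] rows 2
[1.8, 17.2, -15.0] [0.0, 0.0, 0.0]
[1.8, 17.2, -15.0] [0.0, 0.0, 0.0]
```

```bash
python3 -m jog '[[1,14,-8,0,0,0,0],[1,14,-8,0,0,0,0],[1,12,-7,0,0,0,0],[0,8,-3,0,0,0,0],[0,0,0,0,0,0,0]]';python3 - <<'E'
from plan import *
go(W(594,-37.5,61),frame(-EY,EX-EZ))
E
```

```text
time_s: 14.23
eef_pos: [0.5821, 0.045, 0.0574]
eef_rot: [0.688, -0.325, 0.283, -0.584]
wrist_force: [-0.2, 1.1, 0.4]
opening: 0.5
t 14.23 p [582.1  45.   57.4] uv [582.7 -36. ] F [-0.2  1.1  0.4] open 0.5 q [-0.28  0.19  2.21  1.2   0.3   0.04]
tool x [ 0.158 -0.987 -0.01 ] y [ 0.619  0.107 -0.778]
total shift world [11.4  0.1  3.6] tool [ 1.7  4.3 11. ] turn [ 6.1  0.5 -1.2] rows 1
[1.7, 4.3, 11.0] [6.11, 0.45, -1.21]
```

```bash
python3 -m jog '[[0.6,1.5,4,2,0.2,-0.4,0],[0.6,1.5,4,2,0.2,-0.4,0],[0.5,1.3,3,2,0,-0.4,0],[0,0,0,0,0,0,0],[0,0,0,0,0,0,0]]';python3 - <<'E'
from plan import *
go(W(606,-37.5,47),frame(-EY,EX-EZ))
E
```

```text
time_s: 14.65
eef_pos: [0.5931, 0.045, 0.0629]
eef_rot: [0.697, -0.29, 0.252, -0.606]
wrist_force: [-0.2, 0.1, 0.5]
opening: 0.504
t 14.65 p [593.1  45.   62.9] uv [593.6 -37.5] F [-0.2  0.1  0.5] open 0.5 q [-0.29  0.21  2.24  1.74  0.3  -0.49]
tool x [ 0.139 -0.99   0.001] y [ 0.699  0.098 -0.709]
total shift world [ 12.3   1.7 -15.9] tool [ 0.  20.  -2.4] turn [ 0.1  0.1 -0. ] rows 1
[0.0, 20.0, -2.4] [0.13, 0.06, -0.02]
```

Tilt is 45°. Moving to the bevel, then a horizontal slide toward the fence.

```bash
python3 -m jog '[[0,7,-1,0,0,0,0],[0,7,-1,0,0,0,0],[0,5,-1,0,0,0,0],[0,3,0,0,0,0,0],[0,1,1,0,0,0,0],[0,1,1,0,0,0,0],[0,1,1,0,0,0,0],[0,0,0,0,0,0,0]]';python3 - <<'E'
from plan import *
state()
s=camera("side"); crop(s,180,90,310,240,4.5,"pics/s14.png")
E
```

```text
time_s: 15.32
eef_pos: [0.6105, 0.0469, 0.0452]
eef_rot: [0.697, -0.29, 0.251, -0.606]
wrist_force: [-0.5, 0.8, 0.3]
opening: 0.503
t 15.32 p [610.5  46.9  45.2] uv [611.1 -38. ] F [-0.5  0.8  0.3] open 0.5 q [-0.27  0.29  2.2   1.88  0.3  -0.62]
tool x [ 0.138 -0.99   0.002] y [ 0.699  0.096 -0.708]
```

View pics/s14.png

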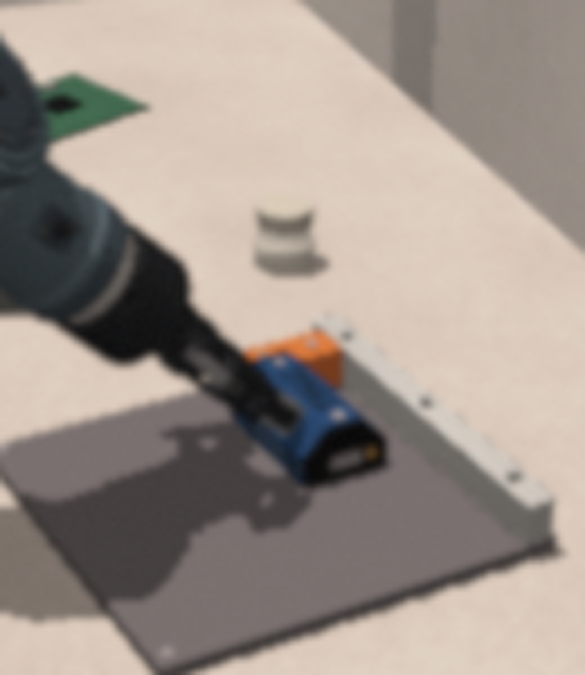

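```bash
python3 -m jog '[[0,1,1,0,0,0,0],[0,1.4,1.4,0,0,0,0],[0,1.4,1.4,0,0,0,0],[0,1.4,1.4,0,0,0,0],[0,1.4,1.4,0,0,0,0],[0,1.4,1.4,0,0,0,0],[0,1.4,1.4,0,0,0,0],[0,1.4,1.4,0,0,0,0]]';python3 -c "
from plan import *; state()"; python3 -m jog '[[0,1.4,1.4,0,0,0,0],[0,1.4,1.4,0,0,0,0],[0,1.4,1.4,0,0,0,0],[0,0,0,0,0,0,0],[0,0,0,0,0,0,0]]';python3 - <<'E'
from plan import *
state()
s=camera("side"); crop(s,180,90,310,240,4.5,"pics/s15.png")
t=camera("top"); crop(t,190,110,330,250,4,"pics/t15.png")
E
```

```text
time_s: 16.03
eef_pos: [0.6253, 0.049, 0.0446]
eef_rot: [0.696, -0.29, 0.251, -0.606]
wrist_force: [-2.8, -0.1, 3.4]
opening: 0.499
t 16.03 p [625.3  49.   44.6] uv [626.1 -37.9] F [-2.8 -0.1  3.4] open 0.5 q [-0.25  0.32  2.16  1.87  0.28 -0.59]
tool x [ 0.138 -0.99   0.002] y [ 0.699  0.096 -0.709]
time_s: 16.45
eef_pos: [0.631, 0.0499, 0.0444]
eef_rot: [0.696, -0.29, 0.251, -0.606]
wrist_force: [0.7, 0.6, 0.4]
opening: 0.503
t 16.45 p [631.   49.9  44.4] uv [631.9 -37.9] F [0.7 0.6 0.4] open 0.5 q [-0.25  0.33  2.15  1.86  0.28 -0.58]
tool x [ 0.138 -0.99   0.002] y [ 0.699  0.096 -0.709]
```

View pics/s15.png

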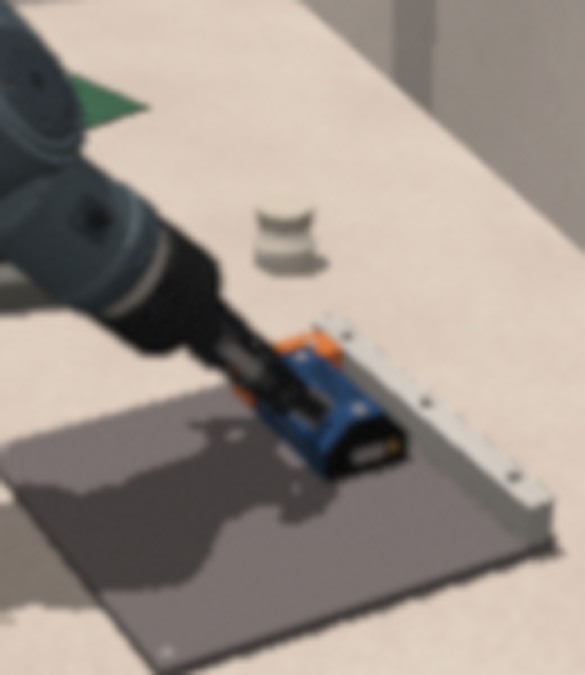

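View pics/t15.png

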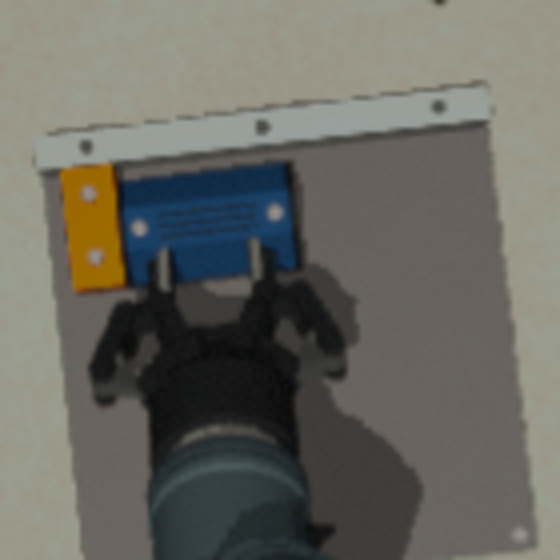

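Case slides square, still at the stop, fence gap now about 8–10 mm. Continuing in 1 mm rows.

```bash
python3 -m jog '[[0,1.1,1.1,0,0,0,0],[0,1.1,1.1,0,0,0,0],[0,1.1,1.1,0,0,0,0],[0,1.1,1.1,0,0,0,0],[0,0,0,0,0,0,0]]';python3 -c "
from plan import *; state()"; python3 -m jog '[[0,0.7,0.7,0,0,0,0],[0,0.7,0.7,0,0,0,0],[0,0,0,0,0,0,0],[0,0,0,0,0,0,0]]';python3 - <<'E'
from plan import *
state()
t=camera("top"); crop(t,190,110,290,200,6,"pics/t16.png")
E
```

```text
time_s: 16.97
eef_pos: [0.6375, 0.0507, 0.0446]
eef_rot: [0.696, -0.29, 0.251, -0.606]
wrist_force: [0.2, -0.5, 0.1]
opening: 0.503
t 16.97 p [637.5  50.7  44.6] uv [638.4 -38. ] F [ 0.2 -0.5  0.1] open 0.5 q [-0.24  0.34  2.13  1.85  0.27 -0.56]
tool x [ 0.138 -0.99   0.002] y [ 0.699  0.096 -0.708]
time_s: 17.3
eef_pos: [0.6393, 0.051, 0.0446]
eef_rot: [0.696, -0.29, 0.251, -0.606]
wrist_force: [0.0, -0.3, -0.1]
opening: 0.498
t 17.3 p [639.3  51.   44.6] uv [640.2 -37.9] F [ 0.  -0.3 -0.1] open 0.5 q [-0.24  0.34  2.13  1.85  0.27 -0.56]
tool x [ 0.138 -0.99   0.002] y [ 0.699  0.096 -0.708]
```

View pics/t16.png

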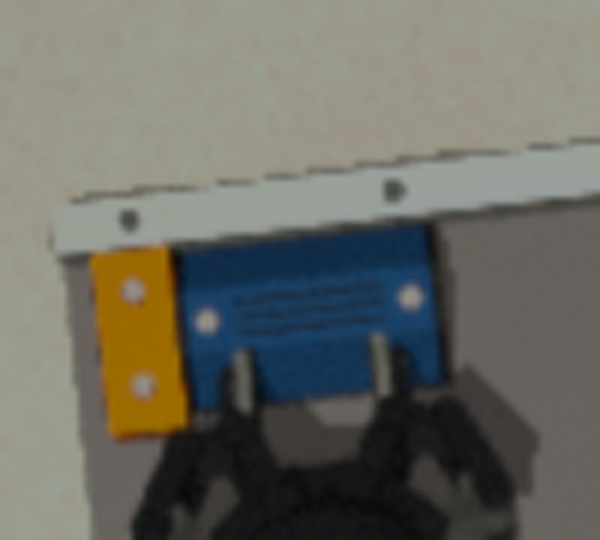

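```bash
python3 -m jog '[[0,0.7,0.7,0,0,0,0],[0,0.7,0.7,0,0,0,0],[0,0,0,0,0,0,0],[0,0,0,0,0,0,0]]';python3 -c "
from plan import *; state()"; python3 -m jog '[[0,0.7,0.7,0,0,0,0],[0,0.4,0.4,0,0,0,0],[0,0,0,0,0,0,0],[0,0,0,0,0,0,0]]';python3 - <<'E'
from plan import *
state()
E
```

```text
time_s: 17.68
eef_pos: [0.6412, 0.0512, 0.0446]
eef_rot: [0.696, -0.29, 0.251, -0.606]
wrist_force: [-0.1, 0.6, 1.3]
opening: 0.502
t 17.68 p [641.2  51.2  44.6] uv [642.1 -37.9] F [-0.1  0.6  1.3] open 0.5 q [-0.24  0.34  2.12  1.84  0.27 -0.55]
tool x [ 0.138 -0.99   0.002] y [ 0.699  0.096 -0.709]
time_s: 18.02
eef_pos: [0.642, 0.0513, 0.0446]
eef_rot: [0.696, -0.29, 0.251, -0.607]
wrist_force: [-12.4, -2.5, 10.9]
opening: 0.499
t 18.02 p [642.   51.3  44.6] uv [642.9 -38. ] F [-12.4  -2.5  10.9] open 0.5 q [-0.24  0.34  2.12  1.84  0.27 -0.55]
tool x [ 0.138 -0.99   0.002] y [ 0.699  0.096 -0.709]
```

16.7 N normal to the bevel already. I'll ease off to about half, nudge it toward the stop through finger friction to be sure the end is seated, then press again.

```bash
python3 -m jog '[[0,-0.3,-0.3,0,0,0,0],[-0.5,0,0,0,0,0,0],[-0.5,0,0,0,0,0,0],[0,0,0,0,0,0,0],[0,0,0,0,0,0,0]]';python3 -c "
from plan import *; p,r=state(); F=get_obs()['wrist_force']; print(F@EX,F@EY,F[2])"; python3 -m jog '[[-0.5,0,0,0,0,0,0],[-0.5,0,0,0,0,0,0],[0,0,0,0,0,0,0],[0,0,0,0,0,0,0]]';python3 - <<'E'
from plan import *
p,r=state(); F=get_obs()['wrist_force']; print(F@EX,F@EY,F[2])
t=camera("top"); cv2.imwrite("pics/top17.png",t); crop(t,190,110,290,200,6,"pics/t17.png")
s=camera("side"); cv2.imwrite("pics/side17.png",s); crop(s,210,140,310,220,6,"pics/s17.png")
E
```

```text
time_s: 18.43
eef_pos: [0.6419, 0.0515, 0.0445]
eef_rot: [0.696, -0.29, 0.251, -0.607]
wrist_force: [-7.7, -5.7, 6.8]
opening: 0.505
t 18.43 p [641.9  51.5  44.5] uv [642.8 -37.8] F [-7.7 -5.7  6.8] open 0.5 q [-0.23  0.34  2.12  1.84  0.27 -0.55]
tool x [ 0.136 -0.991  0.003] y [ 0.699  0.094 -0.709]
-8.375441549193347 -4.543257342740217 6.774450415418778
time_s: 18.77
eef_pos: [0.6418, 0.0516, 0.0446]
eef_rot: [0.695, -0.29, 0.251, -0.608]
wrist_force: [-8.6, -7.7, 7.8]
opening: 0.505
t 18.77 p [641.8  51.6  44.6] uv [642.8 -37.6] F [-8.6 -7.7  7.8] open 0.51 q [-0.23  0.34  2.12  1.85  0.26 -0.55]
tool x [ 0.135 -0.991  0.003] y [ 0.699  0.093 -0.709]
-9.552724768068664 -6.411179390573678 7.752254841370353
```

View pics/t17.png

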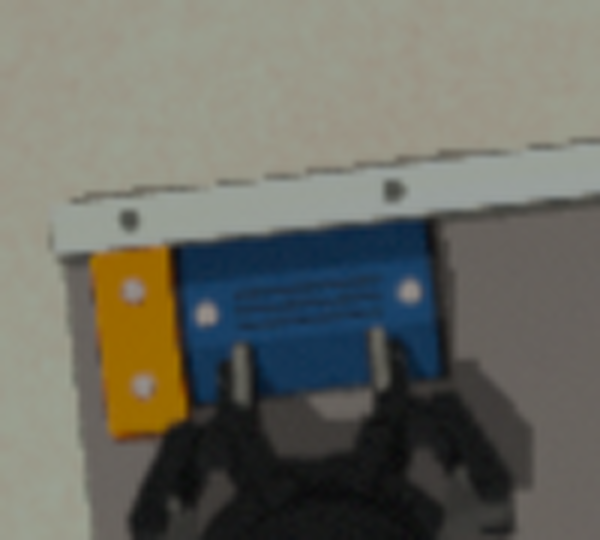

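View pics/s17.png

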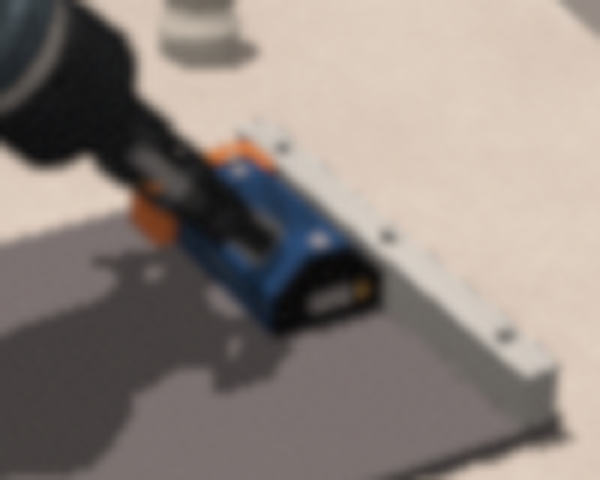

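```bash
python3 -m jog '[[0.6,0.4,0,0,0,0,0],[0,0,0,0,0,0,0],[0,0,0,0,0,0,0],[0,0,0,0,0,0,0]]';python3 - <<'E'
from plan import *
from meas import rect
p,r=state(); 
def ff():
    F=get_obs()['wrist_force']; print("u",F@EX,"v",F@EY,"z",F[2],"along tool",F@r.as_matrix()[:,1])
ff()
t=camera("top"); cv2.imwrite("pics/top18.png",t); ff()
hsv=cv2.cvtColor(t,cv2.COLOR_BGR2HSV).astype(int); H,S,V=[hsv[...,i] for i in range(3)]
yy,xx=np.mgrid[:384,:512]; roi=(xx>200)&(xx<328)&(yy>128)&(yy<200)
x,y,a=rect(roi&(S>90)&(H>95)&(H<125),.034,"case"); print(uv([x,y,0]),"home 660.9,-37")
from edges import edge
A=lambda x,y:(190+x/6-.4,110+y/6-.4)
edge(t,A(190,243),A(425,217),.042,-1,w=2,name="fence/case edge"); 
edge(t,A(440,214),A(590,199),.042,-1,w=2,name="fence free part");
# white screw heads on case top
for c in((207,314),(409,291)):
    x0,y0=A(*c); m=((V>110)&(S<70)&(abs(xx-x0)<4)&(abs(yy-y0)<4)); q=np.argwhere(m).mean(0)[::-1]; P=onz("top",[q],.052)[0]*1000; print("screw",q.round(1),np.round(uv(P),1))
E
```

```text
time_s: 19.2
eef_pos: [0.6419, 0.0516, 0.0445]
eef_rot: [0.695, -0.29, 0.251, -0.607]
wrist_force: [-13.9, -7.2, 13.3]
opening: 0.499
t 19.2 p [641.9  51.6  44.5] uv [642.9 -37.7] F [-13.9  -7.2  13.3] open 0.5 q [-0.23  0.34  2.12  1.85  0.27 -0.55]
tool x [ 0.136 -0.991  0.003] y [ 0.699  0.094 -0.709]
u -14.768792239137658 v -5.221896401497553 z 13.319762389614796 along tool -19.838247893939684
u -15.214388554378992 v -4.122743669942279 z 14.170368402060749 along tool -20.759849845379353
case c 658.5 54.4 size 96.1 60.1 long dir deg -81.99 px [241.3 162.4]
(np.float64(659.7359346336949), np.float64(-37.18328934934173)) home 660.9,-37
fence/case edge dir deg -81.29 pt [690.2  49.7] mean px [240.8 147.5]
fence free part dir deg -82.21 pt [701.1 -25.9] mean px [275.4 143.3]
screw [224.  161.8] [6.61e+02 3.00e-01]
screw [257.8 157.8] [661.1 -75.7]
```

Case is home: centre u about 660–661, v about -37.4 (expected 660.9, -37), yaw within 0.1°. The push is 20 N, so I'll ease it slightly and check it holds steady.

```bash
python3 -m jog '[[0.2,-0.25,0,0,0,0,0],[0,0,0,0,0,0,0],[0,0,0,0,0,0,0],[0,0,0,0,0,0,0],[0,0,0,0,0,0,0],[0,0,0,0,0,0,0]]'; python3 -c "
from plan import *
p,r=state(); F=get_obs()['wrist_force']; print(F@EX,F@EY,F[2],F@r.as_matrix()[:,1])"; python3 -m jog '[[0,0,0,0,0,0,0],[0,0,0,0,0,0,0],[0,0,0,0,0,0,0],[0,0,0,0,0,0,0],[0,0,0,0,0,0,0],[0,0,0,0,0,0,0]]'
python3 - <<'E'
from plan import *
p,r=state(); F=get_obs()['wrist_force']; print(F@EX,F@EY,F[2],F@r.as_matrix()[:,1])
t=camera("top"); cv2.imwrite("pics/top19.png",t)
s=camera("side"); cv2.imwrite("pics/side19.png",s)
E
```

```text
time_s: 19.75
eef_pos: [0.6419, 0.0515, 0.0446]
eef_rot: [0.696, -0.29, 0.251, -0.607]
wrist_force: [-10.4, -5.9, 9.8]
opening: 0.499
t 19.75 p [641.9  51.5  44.6] uv [642.9 -37.8] F [-10.4  -5.9   9.8] open 0.5 q [-0.23  0.34  2.12  1.84  0.27 -0.55]
tool x [ 0.136 -0.991  0.003] y [ 0.699  0.094 -0.709]
-11.123055570659316 -4.356575362632291 9.83056209461179 -14.7982463576538
time_s: 20.25
eef_pos: [0.6419, 0.0515, 0.0445]
eef_rot: [0.696, -0.29, 0.251, -0.607]
wrist_force: [-10.1, -5.7, 9.2]
opening: 0.501
t 20.25 p [641.9  51.5  44.5] uv [642.8 -37.8] F [-10.1  -5.7   9.2] open 0.5 q [-0.23  0.34  2.12  1.84  0.27 -0.55]
tool x [ 0.136 -0.991  0.003] y [ 0.699  0.094 -0.709]
-10.82606374197604 -4.2464101250580315 9.229506306714867 -14.163166134200608
```

View pics/top19.png

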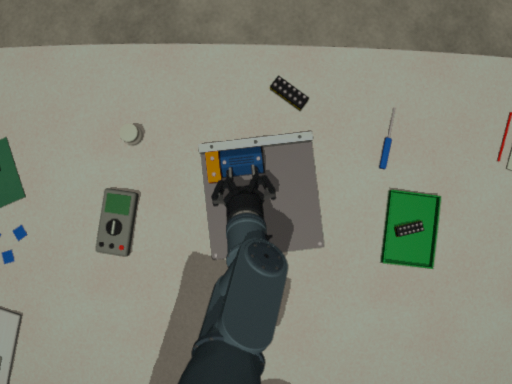

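View pics/side19.png

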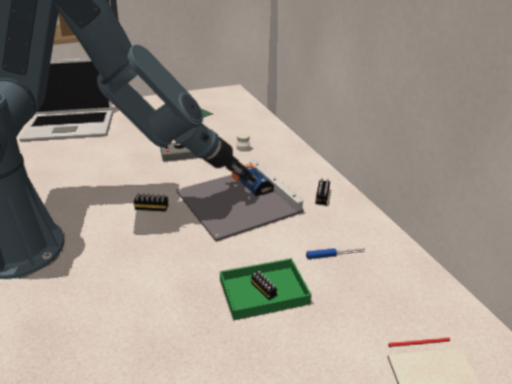

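Top view: case in the corner at (242,162), block in the tray at (409,229), meter (117,221), pot (131,133) and driver (387,145) unmoved. One small addition to the push, then hand in.

```bash
python3 -m jog '[[0,0.15,0,0,0,0,0],[0,0,0,0,0,0,0],[0,0,0,0,0,0,0],[0,0,0,0,0,0,0],[0,0,0,0,0,0,0],[0,0,0,0,0,0,0],[0,0,0,0,0,0,0],[0,0,0,0,0,0,0]]'; python3 -c "
from plan import *
p,r=state(); F=get_obs()['wrist_force']; print(F@EX,F@EY,F[2],F@r.as_matrix()[:,1])"
```

```text
time_s: 21.02
eef_pos: [0.6419, 0.0515, 0.0446]
eef_rot: [0.696, -0.29, 0.251, -0.607]
wrist_force: [-13.1, -6.1, 12.7]
opening: 0.502
t 21.02 p [641.9  51.5  44.6] uv [642.9 -37.8] F [-13.1  -6.1  12.7] open 0.5 q [-0.23  0.34  2.12  1.85  0.27 -0.55]
tool x [ 0.136 -0.991  0.003] y [ 0.699  0.094 -0.709]
-13.837548917037168 -4.26254409227311 12.73047736798947 -18.768702670540854
```

```bash
python3 -c "
from bench import *
print(hand_in()); o=get_obs(); print(o['time_s'],o['wrist_force'])"
```

```text
the job is handed in; nothing more can be done
None
the job is handed in; nothing more can be done
```

The job is handed in at about 21 s, with the arm still pressing the case into the jig's corner.

**What I did:** I gripped the smallest bit block (the one on the bed), lifted it off and stood it upright in the green tray. I then gripped the case, slid it along the bed against the stop, and released it. With the tool tilted 45° and both fingertips on the robot-side bevel, I slid it to the fence and held the push.

**Last checks:**
- **Case position:** it measured about 1 mm or less from home both toward the fence and along it. Its yaw was within 0.1° of the jig.
- **Push:** about 19 N along the fingers, roughly 14 N toward the fence, 13 N down and 4 N toward the stop. It read about 14 N half a second earlier, so I raised it slightly before handing in. That final value is a little above the 15 N asked.
- **Other items:** the block stands bits-up in the tray. The multimeter, pot and screwdriver are at the same pixels as at the start.

**A check that disagreed:** one edge fit along the line where the case meets the fence came out 0.7° off the fence direction. The case outline and its two screw heads agree that it is square, so I took the edge fit as image noise.

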